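# Lock the jar carrier on its slotted bench rail

## Robot

A 6-joint arm with a two-finger parallel gripper is mounted at the origin on the work surface. World frame = base frame: x ahead of the robot, y to its left, z up, the work surface at z = 0. Lengths are in m, angles in rad, forces in N, time in s.
With the tool pointing down it reaches from about 0.25 to 0.725 m from the base axis. Payload 4 kg.
Tool frame: the origin (TCP) lies on the centre line of the jaws, within the pads' length; the fingertips stand 17 mm ahead of it and the grasp point (between the pads) lies 2 mm behind it; z points along the fingers, y is the line along which they close (so a half turn about z gives the same grasp; the last joint's range is limited). The gripper opens to 85 mm and grips with 20 to 120 N. Pads are 22 mm wide; open, the fingers measure 114 mm over their backs; the gripper's body (76 mm by 85 mm) begins 54 mm behind the grasp point. The pads swing forward as they close: fully open they stand 13 mm farther back than shut.
Start: joints at [-1.222, 0.241, 0.005, 1.335, 0, 1.571], TCP at [0.171, -0.47, 0.248] pointing down, gripper open.
Joint ranges: [-2.72, 2.72], [-1.05, 1.87], [-1.09, 1.28], [-1.99, 2.15], [-1.42, 1.44], [-3.14, 3.14]. Speed limits (rad/s): [2.79, 2.79, 3.14, 3.14, 3.14, 3.14].

## Interface

Orientations are given as a unit quaternion [x, y, z, w].
In Python, from workcell import bot, camera, get_calibration gives the robot as it stands.
- The arm moves only by the tool apply_moves, never from a script. Its argument "steps" is a list of rows, each a list of 3 entries, a list of its own where there are three numbers: the shift along the tool's x, y, z as a fraction of full scale, then the turn, a rotation vector about the tool's x, y, z as a fraction of full scale, then the opening, from 0 (shut) to 1 (fully open). A call has exactly 8 rows; each row shifts and turns the commanded pose from where the row before left it, along the tool's axes as they then stand; what a row does not reach is not made up. Full scale, the value 1, is 20 cm for a shift and pi rad for a turn. A row lasts 1/12 s, in which the tool goes at most 41.7 mm and 7.16 degrees, less where a joint would pass 70% of its speed; a pose out of reach is approached as far as the arm can. A call with a number of a shift or a turn outside -1 to 1 is refused whole. A call with a gripper value outside its range is refused whole. The fingers move at their own pace and stop on an object; the grip force is fixed at half the most. Time passes only in rows, so rows that do not move let the fingers close, or fill a call up. It gives the time, the measured TCP pose, the force, the opening and the grip force at its end, in the units of the state.
- bot.get_obs(): the state, without advancing time (a new reading comes with each control period).
- camera(name): name is "scene" or "top"; returns (picture, depth): 384x512x3 uint8, red, green, blue; 384x512 float32, m along the optical axis (not along the pixel's ray), 0 where there is no reading.
- get_calibration(name): a dict with "fov_y" (degrees; the focal length in pixels is half the picture's height over the tangent of half this angle, whatever the lens; pixels are square), "cx", "cy" (the principal point, pixels), "rvec" (rotation vector, rad) and "tvec" (3), from world to camera coordinates, as OpenCV has them. Camera axes: x right, y down, z forward; pixel columns grow to the right and rows downward; lengths in m; the calibration is good to about 2 mm. A picture is of the moment at which its call begins. get_calibration takes no time and is no camera call.
- bot.job_done(): hands the job in; it is judged then, once.
The state is a dict: "clock": time; "joint_pos": joint angles; "joint_vel": joint speeds; "tau": joint torques, N m; "eef_pos": TCP position; "tool_rot": TCP orientation; "ft_force": force on the tool from outside, world axes, zero at the start; "ft_torque": the same for the moment, N m; "grip_width": finger opening in m; "grasp_force": force on a finger pad.
Only numpy, scipy, OpenCV 4.12 (cv2) and the standard library are available. Lean on these libraries where they do the work, as an engineer would, in place of code of your own. Each camera call takes 0.05 s, during which the arm holds its last target. There are 200 camera calls.

## Task

In the mushroom culture lab, lock the jar carrier onto its slotted rail: take the clamp stud that has the oblong T-shaped foot (not the one with the round foot, which stays where it stands) and, with its foot lying along the rail, lower it into the wide mouth of the slot. Slide it along the slot, still the same way round, into the carrier's fork up to the fork's closed end, then turn it a quarter turn either way so that its foot lies square across the rail, and let go of it there.

Things in the scene. Friction and masses are not known exactly. Their poses are not given: they have to be found in the camera images.
- stud_grip (a point): Loose clamp stud, 95 mm tall, 0.25 kg, standing on the bench: steel oblong foot 56 x 28 x 10 mm (long side along x), stem 12 mm thick, collar 34 mm wide at height 40-45 mm, on top a black upright grip plate 50 mm long (along x, parallel to the foot), 16 mm thick (y), 50 mm tall. This point: centre of the grip plate, on the stem's axis, 70 mm above the foot's underside. z up.
- mouth (a point): Centre of the slot's mouth (84 x 44 mm) at the upper face of a fixed aluminium rail 420 x 90 x 34 mm. x: along the slot to the fork; z up. The slot after it is 24 mm wide, lips 5 mm thick. Hollow below: 76 mm wide, 24 high, floor 29 mm under this point, so the stud slides and turns with its foot 0-14 mm off that floor (stud_grip 41-55 mm above this level; 41 standing).
- seat (a point): Where the stem's axis is when the stem touches the closed end of the carrier's fork; height and axes as mouth, 160 mm from it along x. The fork is a white-painted plate 5 mm thick on the rail, its slot 26 mm wide, its tines starting 44 mm before this point. 130 mm beyond this point a jar 70 mm wide is fixed in the carrier, its top 96 mm above this point.
- roundfoot_grip (a point): Look-alike to leave alone: same stem, collar and black grip plate, but a round steel foot 64 mm in diameter. This point is the centre of its grip plate, 70 mm above the bench; axes as for the stud.
Mind the look-alikes: they are no part of the job. What is shaped like the part that bears stud_grip but green is not meant.

How it is judged:
On the way, in this order (a step that is already met when the one before it is completed fails the run):
1. the stud's foot is down through the mouth, under the level of the lips, lying along the rail (z of stud_grip in the frame of mouth below 0.057 m and horizontal distance between stud_grip and mouth below 0.03 m and angle between the x axis of stud_grip and the x axis of seat, either way round below 0.4 rad and angle between stud_grip's own z axis and vertical below 0.25 rad), for 0.1 s.
2. the stud has slid along to the closed end of the fork, its foot still along the rail (x of stud_grip in the frame of seat between -0.025 and 0.025 m and y of stud_grip in the frame of seat between -0.02 and 0.02 m and z of stud_grip in the frame of seat below 0.06 m and angle between the x axis of stud_grip and the x axis of seat, either way round below 0.4 rad), for 0.1 s.
At the end, for the whole second after the job is handed in: The stud stands upright on the floor of the rail's hollow (within 6 mm in height, tilted less than 0.15 rad), its axis within 25 mm of the closed end of the fork along the rail, its foot across the rail to within 0.35 rad, released and at rest (x of stud_grip in the frame of seat between -0.025 and 0.025 m and y of stud_grip in the frame of seat between -0.02 and 0.02 m and z of stud_grip in the frame of seat between 0.035 and 0.047 m and angle between the x axis of stud_grip and the y axis of seat, either way round below 0.35 rad and angle between stud_grip's own z axis and vertical below 0.15 rad and linear speed of stud below 0.02 m/s); the robot touches nothing.
It fails at once if the round-footed stand is moved more than 30 mm (distance of roundfoot_grip from where it was at the start of the episode above 0.03 m).
It also fails if it takes over 48 s, if anything falls off the work surface, if the arm or the gripper's body presses on something with over 40 N, if the wrist force passes 120 N, or if a joint passes its speed limit or range.

## Working session

There is one attempt and no reset: what is moved stays moved. The work goes in short steps, Python scripts to look and compute and a tool call to move; the robot and the scene stay as the last step left them, time stands still between calls to the robot, and variables do not carry over. Pictures are saved under pics/ and viewed, at most 10 in all, crops included, and the job is handed in when it is done.

Besides the shell and the picture viewer there is one more tool, called after "Request:" by a JSON object that holds its "method" and its "body", one argument or row to a line. apply_moves: Moves the arm, as the interface text tells. Its arguments: {"type":"object","properties":{"steps":{"type":"array"}},"required":["steps"]}

```bash
mkdir -p pics
cat > h.py <<'E'
import numpy as np, cv2
from workcell import bot, camera, get_calibration
from scipy.spatial.transform import Rotation as R
def snap(n):
    im,d=camera(n); np.savez(''+n+'.npz',im=im,d=d); return im,d
def cal(n):
    c=get_calibration(n); f=192/np.tan(np.radians(c['fov_y'])/2)
    return f,c['cx'],c['cy'],R.from_rotvec(np.ravel(c['rvec'])).as_matrix(),np.ravel(c['tvec'])
def pts(n,d):
    f,cx,cy,Rm,t=cal(n); v,u=np.mgrid[:384,:512]
    P=np.stack([(u-cx)/f*d,(v-cy)/f*d,d],-1); return (P-t)@Rm
def onplane(n,u,v,z):
    f,cx,cy,Rm,t=cal(n); r=Rm.T@np.array([(u-cx)/f,(v-cy)/f,1]); o=-Rm.T@t
    return o+r*(z-o[2])/r[2]
E
python3 - <<'E'
from h import *
for n in('scene','top'):
    im,d=snap(n); cv2.imwrite(f'pics/{n}1.png',cv2.resize(im[...,::-1],(800,600),interpolation=cv2.INTER_CUBIC)); c=get_calibration(n); print(c, bot.get_obs()['clock'])
E
```

```text
{'fov_y': 50.72830740886634, 'cx': 255.8273277915216, 'cy': 188.570751869533, 'rvec': array([ 1.67357233,  1.98823159, -0.70505521]), 'tvec': array([ 0.13437   , -0.35674692,  1.20578306])} 0.05
{'fov_y': 48.1844583338422, 'cx': 254.85317653575885, 'cy': 182.7805736165295, 'rvec': array([ 2.16778367, -2.13139659,  0.18144201]), 'tvec': array([-0.07355526,  0.54766912,  1.02008272])} 0.1
```

View pics/scene1.png

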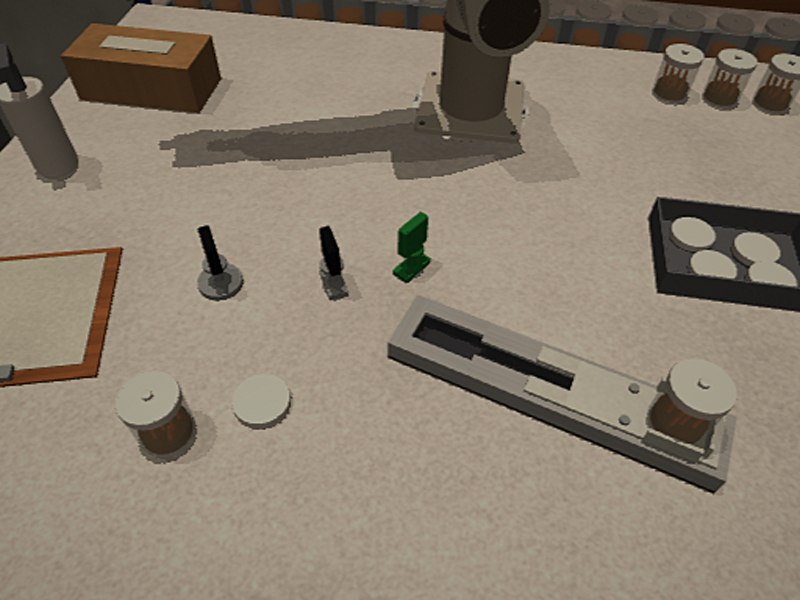

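View pics/top1.png

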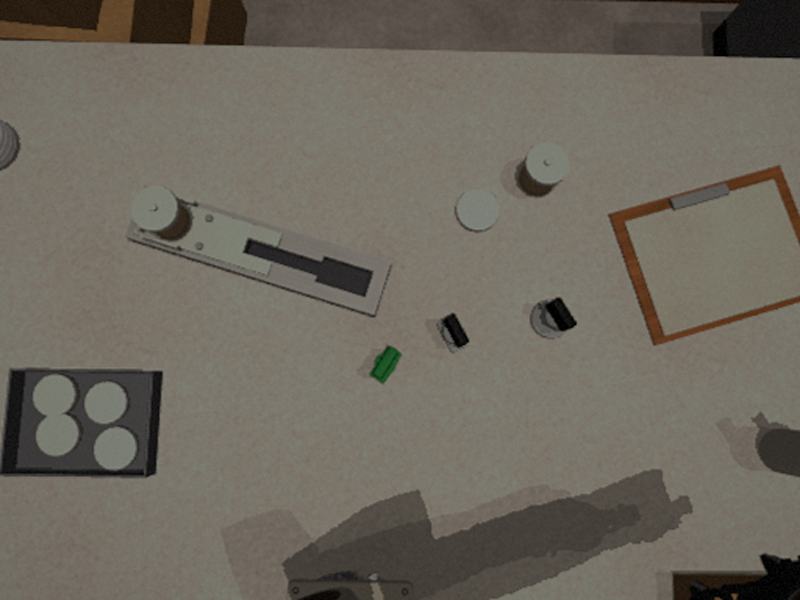

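The stud with the oblong foot is at about (455,330) in the top view and (333,262) in the scene view. The round-footed one is at top (555,317) and the green decoy at top (386,364). The slot's mouth is at about top (346,276), and the fork's closed end at about (246,244).

```bash
cat > m.py <<'E'
from h import *
z=np.load('top.npz'); im,d=z['im'],z['d']; P=pts('top',d)
dark=im.max(-1)<45
for nm,(u,v) in dict(stud=(455,330),rnd=(560,315),).items():
    u,v=int(u*.64),int(v*.64); m=np.zeros(d.shape,bool); m[v-18:v+18,u-18:u+18]=1
    q=P[m&(P[...,2]>.08)&(P[...,2]<.11)]
    print(nm,len(q),np.percentile(q[:,2],[5,50,95])); (c,s,a)=cv2.minAreaRect(q[:,:2].astype(np.float32)); print(c,s,a, q.mean(0))
z2=np.load('scene.npz'); P2=pts('scene',z2['d']); 
m=np.zeros(d.shape,bool); u,v=int(333*.64),int(250*.64); m[v-25:v+25,u-15:u+15]=1
q=P2[m&(P2[...,2]>.055)&(P2[...,2]<.11)&(z2['im'].max(-1)<60)]; print('scene',len(q),q.mean(0),q.min(0),q.max(0)); print(cv2.minAreaRect(q[:,:2].astype(np.float32)))
for n,t in(('top',(455,330)),):
    a=im[180:260,150:260] 
cv2.imwrite('pics/c1.png',cv2.resize(im[140:220,80:260,::-1],None,fx=4.4,fy=4.4,interpolation=cv2.INTER_CUBIC)*2)
rail=P[140:210,100:250]; print('rail z',np.percentile(P[150:200,170:240,2],[5,25,50,75]))
E
python3 m.py
```

```text
stud 159 [0.0856868  0.09494601 0.09803477]
(0.47768744826316833, -0.15104642510414124) (0.0490645132958889, 0.016817675903439522) 29.089378356933594 [ 0.47708935 -0.15028961  0.09425953]
rnd 170 [0.08405943 0.09411012 0.09750026]
(0.5053413510322571, -0.31162914633750916) (0.04933934286236763, 0.016802161931991577) 29.944995880126953 [ 0.50499112 -0.31057149  0.09318748]
scene 250 [ 0.48710057 -0.15060074  0.08406826] [ 0.45560082 -0.16854457  0.0550781 ] [ 0.50235501 -0.13642657  0.09775475]
((0.47892946004867554, -0.15408016741275787), (0.050034862011671066, 0.015953611582517624), 30.323562622070312)
rail z [-0.00158577  0.00256064  0.0080827   0.03409758]
```

View pics/c1.png

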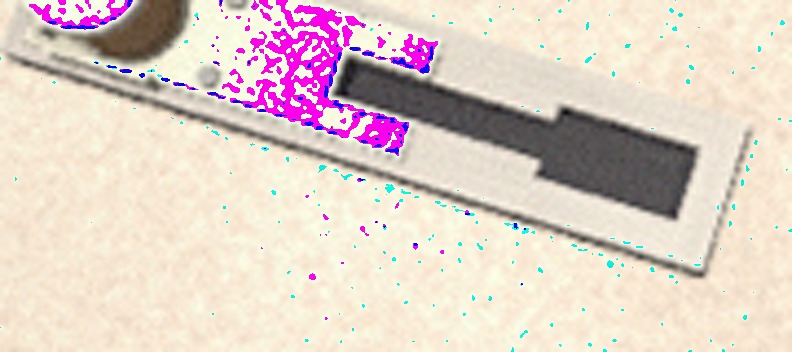

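The enlarged crop shows the mouth's corners at about (560,107), (697,149), (677,219) and (537,174). The fork's closed end runs from (343,55) to (327,98).

```bash
cat > g.py <<'E'
from h import *
def c(x,y,z): return onplane('top',80+(x+.5)/4.4-.5,140+(y+.5)/4.4-.5,z)[:2]
A=[c(*p,.034) for p in((560,107),(697,149),(677,219),(537,174))]
M=np.mean(A,0); print('corners',np.round(A,4),'mouth',M)
E=(c(343,55,.039)+c(327,98,.039))/2; S=E
L=(c(352,60,.034)+c(335,97,.034))/2
print('closed end',E); x=(E-M); print('dist',np.linalg.norm(x),'yaw',np.degrees(np.arctan2(x[1],x[0])))
e=A[0]-A[1]; print(np.degrees(np.arctan2(e[1],e[0])),np.linalg.norm(e)); e=A[3]-A[2]; print(np.degrees(np.arctan2(e[1],e[0])),np.linalg.norm(e))
e=A[1]-A[2];print(np.degrees(np.arctan2(e[1],e[0])),np.linalg.norm(e))
a,b=c(20,65,.034),c(700,272,.034); 
for p in((5,55),(703,271)): pass
e=c(5,55,.034)-c(703,271,.034); print('edge',np.degrees(np.arctan2(e[1],e[0])),np.linalg.norm(e))
# scene check: mouth corners (800x600 px)
B=[onplane('scene',u*.64-.18,v*.64-.18,.034)[:2] for u,v in((425,315),(487,340),(473,358),(413,335))]; print(np.mean(B,0),np.round(B,4))
o=bot.get_obs(); print(o['eef_pos'],R.from_quat(o['tool_rot']).as_matrix().round(3),o['grip_width'],o['joint_pos'])
E
python3 g.py
```

```text
corners [[ 0.5957  0.0566]
 [ 0.5729 -0.0219]
 [ 0.5325 -0.0115]
 [ 0.5568  0.0683]] mouth [0.56448974 0.02284528]
closed end [0.60992739 0.18395654]
dist 0.16739598884485263 yaw 74.25014138990906
73.78984058339434 0.08174676773857767
73.073200779956 0.0834272727721586
-14.49103714735012 0.04167403627876548
edge 73.73651449642783 0.41616658840963233
[0.56597199 0.0236521 ] [[ 0.5362 -0.0123]
 [ 0.5626  0.0725]
 [ 0.5936  0.0573]
 [ 0.5714 -0.0229]]
[ 0.17072703 -0.46937009  0.24747857] [[ 0.94   0.342 -0.001]
 [ 0.342 -0.94   0.002]
 [ 0.    -0.002 -1.   ]] 0.08565333736640854 [-1.22195873e+00  2.41357121e-01  3.82321458e-03  1.33518404e+00
  3.80767073e-05  1.57079981e+00]
```

Request:
{"method": "apply_moves", "body": {
  "steps": [
    [[0.124, -0.06, 0.03], [0, 0, 0], 1],
    [[0.124, -0.06, 0.03], [0, 0, 0], 1],
    [[0.124, -0.06, 0.03], [0, 0, 0], 1],
    [[0.124, -0.06, 0.03], [0, 0, 0], 1],
    [[0.124, -0.06, 0.03], [0, 0, 0], 1],
    [[0.124, -0.06, 0.03], [0, 0, 0], 1],
    [[0.124, -0.06, 0.03], [0, 0, 0], 1],
    [[0.124, -0.06, 0.03], [0, 0, 0], 1]
  ]
}}

```text
clock: 0.77
eef_pos: [0.325, -0.3106, 0.1997]
tool_rot: [0.985, 0.173, -0.0, -0.0]
ft_force: [0.6, -0.2, 0.0]
grip_width: 0.0857
grasp_force: 0.0
```

Request:
{"method": "apply_moves", "body": {
  "steps": [
    [[0.165, -0.081, 0.04], [0, 0, 0], 1],
    [[0.165, -0.081, 0.04], [0, 0, 0], 1],
    [[0.165, -0.081, 0.04], [0, 0, 0], 1],
    [[0.165, -0.081, 0.04], [0, 0, 0], 1],
    [[0.165, -0.081, 0.04], [0, 0, 0], 1],
    [[0.165, -0.081, 0.04], [0, 0, 0], 1],
    [[0, 0, 0], [0, 0, -0.027], 1],
    [[0, 0, 0], [0, 0, -0.027], 1]
  ]
}}

```text
clock: 1.43
eef_pos: [0.478, -0.1506, 0.151]
tool_rot: [0.965, 0.26, -0.001, -0.001]
ft_force: [-1.4, -0.8, -0.1]
grip_width: 0.0854
grasp_force: 0.0
```

```bash
cat > s.py <<'E'
import sys
from h import *
o=bot.get_obs(); M=R.from_quat(o['tool_rot']).as_matrix(); p=np.array(o['eef_pos'])
print('clk',o['clock'],'p',p.round(4),'yaw',np.degrees(np.arctan2(M[1,0],M[0,0])).round(2),'tilt',np.degrees(M[:2,2]).round(2),'w',o['grip_width'],'gf',o['grasp_force'],'F',np.round(o['ft_force'],1),'q',np.round(o['joint_pos'],2))
if len(sys.argv)>3: print('shift frac',(M.T@(np.array(sys.argv[1:4],float)-p)/.2).round(4))
E
python3 s.py .478 -.152 .072
python3 - <<'E'
from h import *
for n in('scene','top'): snap(n)
a=np.load('scene.npz')['im'][120:220,150:290,::-1]
cv2.imwrite('pics/c2.png',cv2.resize(a,None,fx=5,fy=5,interpolation=cv2.INTER_CUBIC))
E
```

```text
clk 1.4333 p [ 0.478  -0.1506  0.151 ] yaw 30.19 tilt [-0.13  0.04] w 0.08538946622685893 gf 0.0 F [-1.4 -0.8 -0.1] q [-0.31  0.31 -0.16  1.1   0.    2.31]
shift frac [-0.0031  0.0067  0.3948]
```

View pics/c2.png

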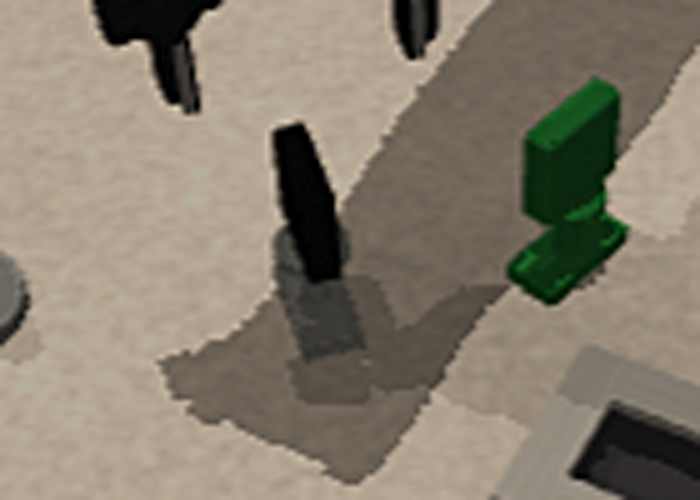

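The open fingers straddle the black plate, at crop positions (180,90) and (415,40) with the plate at (305,200). I can go down and close.

Request:
{"method": "apply_moves", "body": {
  "steps": [
    [[-0.003, 0.006, 0.08], [0, 0, 0], 1],
    [[0, 0, 0.08], [0, 0, 0], 1],
    [[0, 0, 0.08], [0, 0, 0], 1],
    [[0, 0, 0.08], [0, 0, 0], 1],
    [[0, 0, 0.04], [0, 0, 0], 1],
    [[0, 0, 0.025], [0, 0, 0], 1],
    [[0, 0, 0.01], [0, 0, 0], 1],
    [[0, 0, 0], [0, 0, 0], 0.5]
  ]
}}

```text
clock: 2.2
eef_pos: [0.4775, -0.1544, 0.0734]
tool_rot: [0.967, 0.256, -0.0, -0.0]
ft_force: [-0.8, -0.3, 0.5]
grip_width: 0.0754
grasp_force: 0.0
```

Request:
{"method": "apply_moves", "body": {
  "steps": [
    [[0, 0, 0], [0, 0, 0], 0],
    [[0, 0, 0], [0, 0, 0], 0],
    [[0, 0, 0], [0, 0, 0], 0],
    [[0, 0, 0], [0, 0, 0], 0],
    [[0, 0, 0], [0, 0, 0], 0],
    [[0, 0, 0], [0, 0, 0], 0],
    [[0, 0, 0], [0, 0, 0], 0],
    [[0, 0, 0], [0, 0, 0], 0]
  ]
}}

```text
clock: 2.87
eef_pos: [0.4777, -0.1541, 0.0738]
tool_rot: [0.967, 0.256, 0.0, 0.0]
ft_force: [-0.9, 1.1, 5.5]
grip_width: 0.0158
grasp_force: 59.0
```

```bash
python3 s.py .565 .023 .15
```

```text
clk 2.8667 p [ 0.4777 -0.1541  0.0738] yaw 29.71 tilt [0.04 0.01] w 0.015803808577733156 gf 59.03571903705597 F [-0.9  1.1  5.5] q [-0.31  0.39 -0.27  0.91  0.    2.31]
shift frac [ 0.8182 -0.5527 -0.3807]
```

Request:
{"method": "apply_moves", "body": {
  "steps": [
    [[0, 0, -0.08], [0, 0, 0], 0],
    [[0, 0, -0.1], [0, 0, 0], 0],
    [[0, 0, -0.1], [0, 0, 0], 0],
    [[0, 0, -0.1], [0, 0, 0], 0],
    [[0.1, -0.07, 0], [0, 0, 0], 0],
    [[0.14, -0.095, 0], [0, 0, 0], 0],
    [[0.14, -0.095, 0], [0, 0, 0], 0],
    [[0.14, -0.095, 0], [0, 0, 0], 0]
  ]
}}

```text
clock: 3.53
eef_pos: [0.5325, -0.0402, 0.1487]
tool_rot: [0.967, 0.256, -0.001, -0.0]
ft_force: [0.5, 0.1, -1.5]
grip_width: 0.015
grasp_force: 58.7
```

Request:
{"method": "apply_moves", "body": {
  "steps": [
    [[0.14, -0.095, 0], [0, 0, 0], 0],
    [[0.1, -0.07, 0], [0, 0, 0], 0],
    [[0, 0, 0], [0, 0, -0.035], 0],
    [[0, 0, 0], [0, 0, -0.035], 0],
    [[0, 0, 0], [0, 0, -0.035], 0],
    [[0, 0, 0], [0, 0, -0.035], 0],
    [[0, 0, 0], [0, 0, -0.035], 0],
    [[0, 0, 0], [0, 0, -0.035], 0]
  ]
}}

```text
clock: 4.2
eef_pos: [0.5573, 0.0114, 0.1481]
tool_rot: [0.83, 0.558, -0.001, -0.0]
ft_force: [0.1, 0.4, -1.9]
grip_width: 0.0154
grasp_force: 58.9
```

Request:
{"method": "apply_moves", "body": {
  "steps": [
    [[0, 0, 0], [0, 0, -0.035], 0],
    [[0, 0, 0], [0, 0, 0], 0],
    [[0, 0, 0], [0, 0, 0], 0],
    [[0, 0, 0], [0, 0, 0], 0],
    [[0, 0, 0], [0, 0, 0], 0],
    [[0, 0, 0], [0, 0, 0], 0],
    [[0, 0, 0], [0, 0, 0], 0],
    [[0, 0, 0], [0, 0, 0], 0]
  ]
}}

```text
clock: 4.87
eef_pos: [0.558, 0.0114, 0.1493]
tool_rot: [0.8, 0.6, 0.0, 0.0]
ft_force: [0.2, -0.5, -2.0]
grip_width: 0.0153
grasp_force: 58.9
```

```bash
python3 s.py .565 .023 .15
python3 - <<'E'
from h import *
for n in('scene','top'): snap(n)
a=np.load('scene.npz')['im'][140:260,210:390,::-1]
b=np.load('top.npz')['im'][120:240,120:300,::-1]
cv2.imwrite('pics/c3.png',np.hstack([cv2.resize(a,(400,300),interpolation=cv2.INTER_CUBIC),cv2.resize(b,(400,300),interpolation=cv2.INTER_CUBIC)]))
E
```

```text
clk 4.8667 p [0.558  0.0114 0.1493] yaw 73.78 tilt [ 0. -0.] w 0.015309789228588272 gf 58.914669156074524 F [ 0.2 -0.5 -2. ] q [ 0.02  0.41 -0.01  1.14 -0.    1.87]
shift frac [ 0.0654  0.0177 -0.0033]
```

View pics/c3.png

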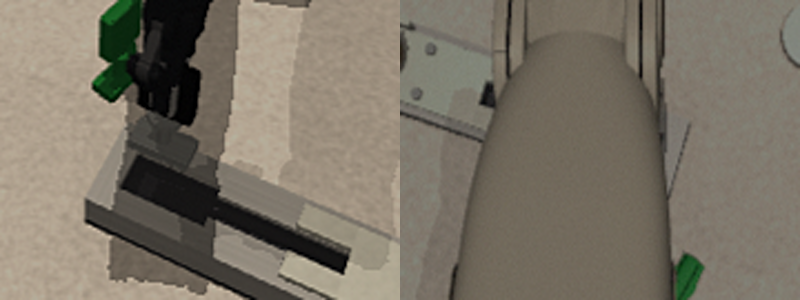

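The foot hangs just behind the mouth and parallel to it, at (165,140) in the left panel with the mouth at (170,190). I'll shift it over the centre and lower it.

Request:
{"method": "apply_moves", "body": {
  "steps": [
    [[0.03, 0.009, 0], [0, 0, 0], 0],
    [[0.035, 0.009, 0], [0, 0, 0], 0],
    [[0, 0, 0], [0, 0, 0], 0],
    [[0, 0, 0.05], [0, 0, 0], 0],
    [[0, 0, 0.05], [0, 0, 0], 0],
    [[0, 0, 0.05], [0, 0, 0], 0],
    [[0, 0, 0], [0, 0, 0], 0],
    [[0, 0, 0], [0, 0, 0], 0]
  ]
}}

```text
clock: 5.63
eef_pos: [0.5637, 0.0228, 0.1176]
tool_rot: [0.8, 0.6, -0.001, -0.001]
ft_force: [-0.3, -0.5, -0.8]
grip_width: 0.0153
grasp_force: 58.8
```

```bash
python3 s.py .565 .023 .085
python3 - <<'E'
from h import *
for n in('scene',): snap(n)
a=np.load('scene.npz')['im'][140:260,210:390,::-1]
cv2.imwrite('pics/c4.png',cv2.resize(a,(800,533),interpolation=cv2.INTER_CUBIC))
E
```

```text
clk 5.6333 p [0.5637 0.0228 0.1176] yaw 73.79 tilt [-0.21 -0.01] w 0.015260514630132331 gf 58.767186999320984 F [-0.3 -0.5 -0.8] q [ 0.04  0.46 -0.04  1.08 -0.    1.89]
shift frac [0.0031 0.0064 0.1632]
```

View pics/c4.png

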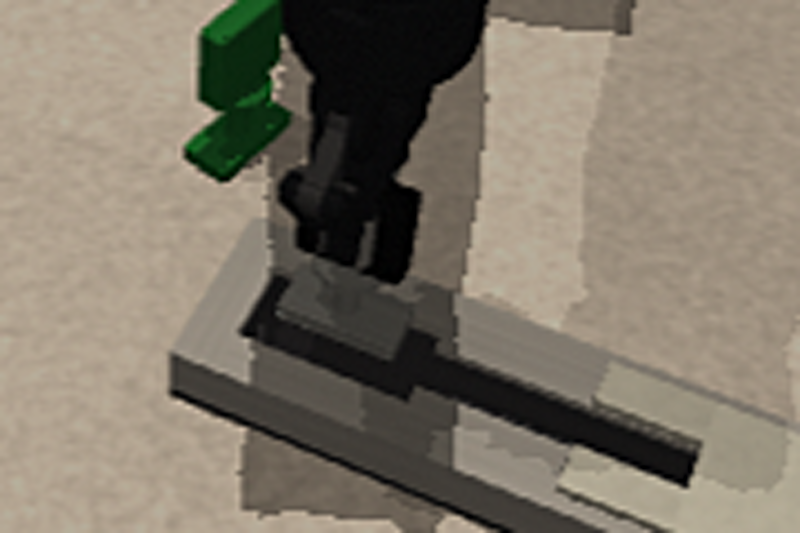

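The foot is 10 mm above the rail and centred over the mouth, at (345,310). I'll keep lowering it.

Request:
{"method": "apply_moves", "body": {
  "steps": [
    [[0.003, 0.006, 0.02], [0, 0, 0], 0],
    [[0, 0, 0.04], [0, 0, 0], 0],
    [[0, 0, 0.04], [0, 0, 0], 0],
    [[0, 0, 0.04], [0, 0, 0], 0],
    [[0, 0, 0.02], [0, 0, 0], 0],
    [[0, 0, 0], [0, 0, 0], 0],
    [[0, 0, 0], [0, 0, 0], 0],
    [[0, 0, 0], [0, 0, 0], 0]
  ]
}}

```text
clock: 6.35
eef_pos: [0.5665, 0.0232, 0.0874]
tool_rot: [0.8, 0.6, 0.0, 0.0]
ft_force: [0.1, 0.7, -2.4]
grip_width: 0.0158
grasp_force: 58.9
```

```bash
python3 s.py .6096 .1766 .085
```

```text
clk 6.35 p [0.5665 0.0232 0.0874] yaw 73.81 tilt [0.02 0.  ] w 0.015790170741698716 gf 58.87207746505737 F [ 0.1  0.7 -2.4] q [ 0.04  0.49 -0.07  1.01  0.    1.89]
shift frac [ 0.7965 -0.0072  0.0123]
```

Request:
{"method": "apply_moves", "body": {
  "steps": [
    [[0, -0.007, 0.008], [0, 0, 0], 0],
    [[0.06, 0, 0], [0, 0, 0], 0],
    [[0.08, 0, 0], [0, 0, 0], 0],
    [[0.08, 0, 0], [0, 0, 0], 0],
    [[0.08, 0, 0], [0, 0, 0], 0],
    [[0.06, 0, 0], [0, 0, 0], 0],
    [[0.04, 0, 0], [0, 0, 0], 0],
    [[0, 0, 0], [0, 0, 0], 0]
  ]
}}

```text
clock: 7.02
eef_pos: [0.5879, 0.1024, 0.0858]
tool_rot: [0.799, 0.601, 0.001, 0.0]
ft_force: [0.3, -0.9, -1.9]
grip_width: 0.0153
grasp_force: 58.8
```

```bash
python3 s.py .6096 .1766 .085
python3 - <<'E'
from h import *
for n in('scene',): snap(n)
a=np.load('scene.npz')['im'][160:280,230:410,::-1]
cv2.imwrite('pics/c5.png',cv2.resize(a,(800,533),interpolation=cv2.INTER_CUBIC))
E
```

```text
clk 7.0167 p [0.5879 0.1024 0.0858] yaw 73.94 tilt [0.05 0.04] w 0.015322623680256796 gf 58.84035050868988 F [ 0.3 -0.9 -1.9] q [0.17 0.54 0.01 1.04 0.   2.02]
shift frac [0.3864 0.0018 0.0045]
```

View pics/c5.png

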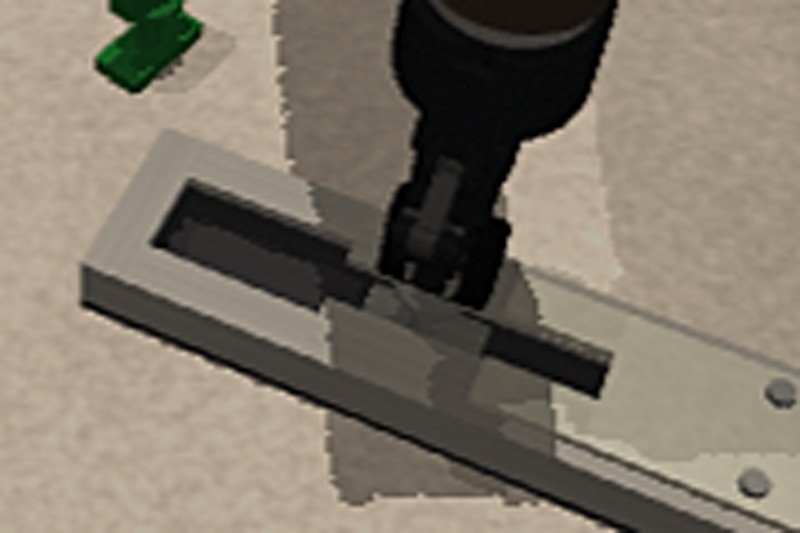

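The stud is in the slot at about (420,320), next to the fork's tines, and the force readings are low. I'll carry on to the closed end.

Request:
{"method": "apply_moves", "body": {
  "steps": [
    [[0.06, 0, 0], [0, 0, 0], 0],
    [[0.08, 0, 0], [0, 0, 0], 0],
    [[0.08, 0, 0], [0, 0, 0], 0],
    [[0.07, 0, 0], [0, 0, 0], 0],
    [[0.04, 0, 0], [0, 0, 0], 0],
    [[0.03, 0, 0], [0, 0, 0], 0],
    [[0.015, 0, 0], [0, 0, 0], 0],
    [[0, 0, 0], [0, 0, 0], 0]
  ]
}}

```text
clock: 7.73
eef_pos: [0.6082, 0.1732, 0.0855]
tool_rot: [0.799, 0.601, -0.0, -0.0]
ft_force: [-0.2, 0.1, -1.8]
grip_width: 0.0151
grasp_force: 58.9
```

Request:
{"method": "apply_moves", "body": {
  "steps": [
    [[0, 0, 0], [0, 0, 0], 0],
    [[0, 0, 0], [0, 0, 0], 0],
    [[0, 0, 0], [0, 0, 0], 0],
    [[0, 0, 0], [0, 0, 0], 0],
    [[0, 0, 0], [0, 0, 0], 0],
    [[0, 0, 0], [0, 0, 0], 0],
    [[0, 0, 0], [0, 0, 0], 0],
    [[0, 0, 0], [0, 0, 0], 0]
  ]
}}

```text
clock: 8.4
eef_pos: [0.6082, 0.1723, 0.0857]
tool_rot: [0.8, 0.6, 0.0, -0.0]
ft_force: [0.3, 0.4, -1.3]
grip_width: 0.0152
grasp_force: 58.9
```

```bash
python3 s.py .6096 .1766 .085
python3 - <<'E'
from h import *
for n in('scene',): snap(n)
a=np.load('scene.npz')['im'][160:280,230:410,::-1]
cv2.imwrite('pics/c6.png',cv2.resize(a,(800,533),interpolation=cv2.INTER_CUBIC))
E
```

```text
clk 8.4 p [0.6082 0.1723 0.0857] yaw 73.79 tilt [0. 0.] w 0.015158903022262122 gf 58.89788210391998 F [ 0.3  0.4 -1.3] q [0.28 0.61 0.13 1.09 0.   2.13]
shift frac [0.0224 0.0005 0.0037]
```

View pics/c6.png

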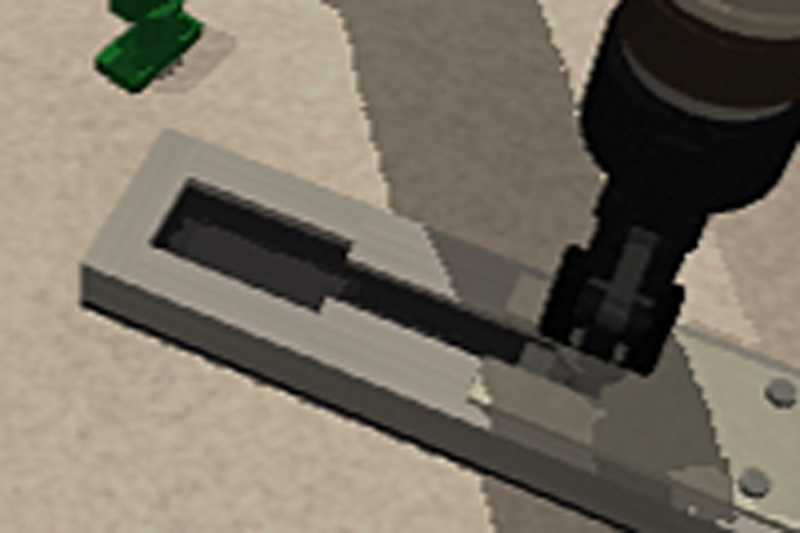

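The stud is at the closed end, 4 mm short of touching and still lying along the rail. Now the quarter turn.

Request:
{"method": "apply_moves", "body": {
  "steps": [
    [[0, 0, 0], [0, 0, -0.02], 0],
    [[0, 0, 0], [0, 0, -0.035], 0],
    [[0, 0, 0], [0, 0, -0.035], 0],
    [[0, 0, 0], [0, 0, -0.035], 0],
    [[0, 0, 0], [0, 0, -0.035], 0],
    [[0, 0, 0], [0, 0, -0.035], 0],
    [[0, 0, 0], [0, 0, -0.035], 0],
    [[0, 0, 0], [0, 0, 0], 0]
  ]
}}

```text
clock: 9.12
eef_pos: [0.6082, 0.1725, 0.0857]
tool_rot: [0.535, 0.845, -0.0, 0.0]
ft_force: [-0.3, 0.0, -1.9]
grip_width: 0.015
grasp_force: 58.9
```

```bash
python3 s.py .6085 .1733 .085
```

```text
clk 9.1167 p [0.6082 0.1725 0.0857] yaw 115.31 tilt [ 0. -0.] w 0.014999998048910952 gf 58.947898149490356 F [-0.3  0.  -1.9] q [ 0.28  0.61  0.13  1.09 -0.    1.41]
shift frac [0.0032 0.003  0.0035]
```

Request:
{"method": "apply_moves", "body": {
  "steps": [
    [[0, 0, 0], [0, 0, -0.034], 0],
    [[0, 0, 0], [0, 0, -0.034], 0],
    [[0, 0, 0], [0, 0, -0.034], 0],
    [[0, 0, 0], [0, 0, -0.034], 0],
    [[0, 0, 0], [0, 0, -0.034], 0],
    [[0, 0, 0], [0, 0, -0.034], 0],
    [[0, 0, 0], [0, 0, -0.034], 0],
    [[0, 0, 0], [0, 0, -0.034], 0]
  ]
}}

```text
clock: 9.78
eef_pos: [0.6082, 0.1724, 0.0857]
tool_rot: [0.137, 0.991, -0.0, -0.0]
ft_force: [-0.4, 0.1, -2.8]
grip_width: 0.0151
grasp_force: 59.0
```

Request:
{"method": "apply_moves", "body": {
  "steps": [
    [[0, 0, 0], [0, 0, 0], 0],
    [[0, 0, 0.01], [0, 0, 0], 0],
    [[0, 0, 0.01], [0, 0, 0], 0],
    [[0, 0, 0.006], [0, 0, 0], 0],
    [[0, 0, 0.004], [0, 0, 0], 0],
    [[0, 0, 0], [0, 0, 0], 0],
    [[0, 0, 0], [0, 0, 0], 0],
    [[0, 0, 0], [0, 0, 0], 0]
  ]
}}

```text
clock: 10.45
eef_pos: [0.6083, 0.1724, 0.0797]
tool_rot: [0.138, 0.99, -0.0, 0.0]
ft_force: [-0.6, -0.4, -2.7]
grip_width: 0.0152
grasp_force: 58.9
```

```bash
python3 s.py .6085 .1733 .079
```

```text
clk 10.45 p [0.6083 0.1724 0.0797] yaw 164.14 tilt [ 0. -0.] w 0.01520708279021063 gf 58.94445598125458 F [-0.6 -0.4 -2.7] q [ 0.28  0.61  0.12  1.08 -0.    0.55]
shift frac [0.     0.0044 0.0036]
```

Not on the floor yet, about 1 mm left. I'll lower that, open the fingers and retreat.

Request:
{"method": "apply_moves", "body": {
  "steps": [
    [[0, 0, 0.005], [0, 0, 0], 0],
    [[0, 0, 0.002], [0, 0, 0], 0],
    [[0, 0, 0], [0, 0, 0], 0.3],
    [[0, 0, 0], [0, 0, 0], 0.6],
    [[0, 0, 0], [0, 0, 0], 0.8],
    [[0, 0, 0], [0, 0, 0], 0.8],
    [[0, 0, 0], [0, 0, 0], 0.8],
    [[0, 0, 0], [0, 0, 0], 0.8]
  ]
}}

```text
clock: 11.12
eef_pos: [0.6083, 0.1725, 0.0784]
tool_rot: [0.138, 0.99, 0.0, 0.0]
ft_force: [0.5, 0.4, -0.2]
grip_width: 0.0681
grasp_force: 0.0
```

Request:
{"method": "apply_moves", "body": {
  "steps": [
    [[0, 0, -0.03], [0, 0, 0], 0.8],
    [[0, 0, -0.06], [0, 0, 0], 0.8],
    [[0, 0, -0.1], [0, 0, 0], 0.8],
    [[0, 0, -0.1], [0, 0, 0], 0.8],
    [[0, 0, -0.1], [0, 0, 0], 0.8],
    [[0, 0, -0.1], [0, 0, 0], 0.8],
    [[0, 0, 0], [0, 0, 0], 0.8],
    [[0, 0, 0], [0, 0, 0], 0.8]
  ]
}}

```text
clock: 11.78
eef_pos: [0.6093, 0.1727, 0.1783]
tool_rot: [0.138, 0.99, 0.001, 0.002]
ft_force: [0.2, 0.1, -0.6]
grip_width: 0.0684
grasp_force: 0.0
```

```bash
python3 s.py
python3 - <<'E'
from h import *
for n in('scene',): im,d=snap(n)
a=im[150:290,230:440,::-1]
cv2.imwrite('pics/c7.png',cv2.resize(a,(800,533),interpolation=cv2.INTER_CUBIC))
P=pts('scene',d); m=(im.max(-1)<60)&(abs(P[...,0]-.608)<.04)&(abs(P[...,1]-.173)<.04)&(P[...,2]>.055)&(P[...,2]<.12)
q=P[m]; print(len(q),q.mean(0),q.min(0),q.max(0),cv2.minAreaRect(q[:,:2].astype(np.float32)))
E
```

```text
clk 11.7833 p [0.6093 0.1727 0.1783] yaw 164.16 tilt [0.22 0.06] w 0.06840522710529058 gf 0.0 F [ 0.2  0.1 -0.6] q [0.28 0.54 0.26 1.29 0.   0.55]
319 [0.61921138 0.16882883 0.09036782] [0.58524707 0.15781215 0.05560207] [0.63482118 0.18351711 0.10319651] ((0.6096844673156738, 0.1712874323129654), (0.016034163534641266, 0.05166531354188919), 74.54736328125)
```

View pics/c7.png

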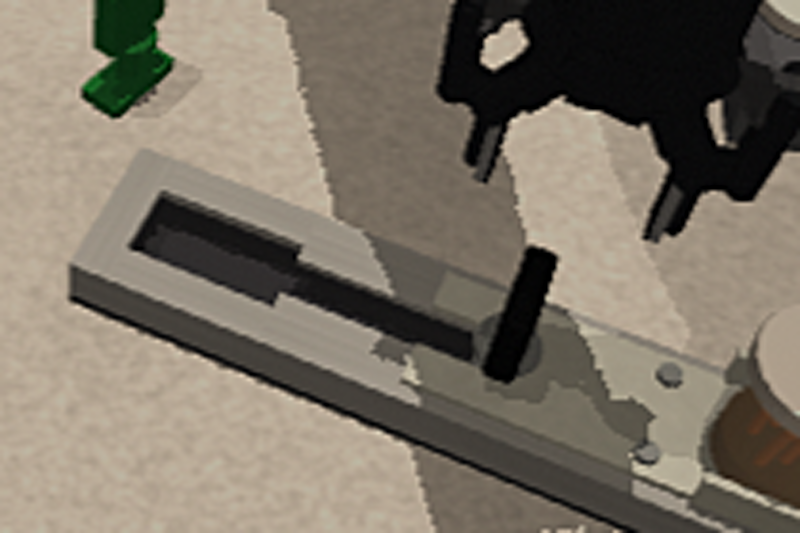

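The stud stands upright and free at the fork's closed end, at (520,315), with its plate square across the rail. The measured centre is (0.610, 0.171), about 5 mm from the seat.

```bash
python3 -c "from h import *; print(bot.job_done())"
```

```text
the job is handed in; nothing more can be done
None
```

The job is handed in: the oblong-footed stud stands upright and released at the fork's closed end, about 5 mm from the seat, with its foot square across the rail; I have seen no verdict from the judging.

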